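# Clamp a bearing housing in the crank vice

### The arm

A 7-joint arm with a two-finger parallel gripper is mounted at the origin on the work surface. World frame = base frame: x ahead of the robot, y to its left, z up, the work surface at z = 0. Lengths are in m, angles in rad, forces in N, time in s.
With the tool pointing down it reaches from about 0.425 to 0.925 m from the base axis. Payload 6.8 kg.
Tool frame: the origin (TCP) lies on the front face of the gripper's body, between the roots of the fingers; the fingertips stand 73 mm ahead of it and the grasp point (between the pads) lies 54 mm ahead of it (env.nose_length is the distance from the TCP to the fingertips, in m); z points along the fingers, y is the line along which they close (so a half turn about z gives the same grasp; the last joint's range is limited). The gripper opens to 85 mm and grips with 20 to 120 N. Pads are 22 mm wide; open, the fingers measure 114 mm over their backs; the gripper's body (76 mm by 85 mm) begins 54 mm behind the grasp point. The pads swing forward as they close: fully open they stand 13 mm farther back than shut.
Start: joints at [1.165, 0.477, 0.022, 1.555, -0.011, 1.109, -0.083], TCP at [0.198, -0.645, 0.304] pointing down, gripper open.
Joint ranges: [-2.96, 2.96], [-0.34, 2.1], [-1.41, 1.46], [0.24, 2.44], [-1.37, 4.51], [0.17, 1.92], [-2.96, 2.96]. Speed limits (rad/s): [2.39, 2.39, 3.14, 3.14, 3.14, 3.14, 3.14].

### API

Orientations are given as a unit quaternion [w, x, y, z].
In Python, from cell import env, kin, camera, calibration, job gives the robot as it stands. The module is installed in compiled form; this text tells all that it offers. Calls block until the motion is done:
- env.reach(position, orientation): joint-space move of the TCP to a pose.
- env.movel(position, velocity=0.15, rot=None, stop_force=None): straight line of the TCP; rot=None keeps the orientation; velocity is the mean speed in m/s. With stop_force (N) it stops when the force on the tool has changed by that much, and returns True; else False.
- env.goto_joints(angles): joint-space move.
- env.grip(opening, f_grip=None): finger opening in m; f_grip is the grip in N (None keeps the last); returns when the fingers have stopped.
- env.dwell(seconds).
- kin.inverse_kinematics(position, orientation): joint angles nearest the present ones, or None.
- env.get_state(): the state.
- camera(name): name is "scene" or "side" or "wrist"; returns (picture, depth): 384x512x3 uint8, blue, green, red; 384x512 float32, m along the optical axis (not along the pixel's ray), 0 where there is no reading.
- calibration(name): a dict with "fx", "fy", "cx", "cy" (pixels), "rvec" (rotation vector, rad) and "tvec" (3), from world to camera coordinates, as OpenCV has them. Camera axes: x right, y down, z forward; pixel columns grow to the right and rows downward; lengths in m; the calibration is good to about 2 mm. The wrist camera is an equidistant fisheye: a pixel r from the principal point sees the ray r / f radians off the axis. A picture is of the moment at which its call begins: read the wrist's pose just before it. calibration takes no time and is no camera call; for the wrist camera it gives the pose at the moment of the call.
A pose or a line that the arm cannot do raises env.PlanningError and nothing moves.
- job.job_done(): hands the job in; it is judged then, once.
The state is a dict: "time": time; "qpos": joint angles; "joint_velocities": joint speeds; "joint_torque": joint torques, N m; "tcp_pos": TCP position; "orientation": TCP orientation; "force": force on the tool from outside, world axes, zero at the start; "torque": the same for the moment, N m; "opening": finger opening in m; "gripper_force": force on a finger pad.
Only numpy, scipy, OpenCV 4.12 (cv2) and the standard library are available. Lean on these libraries where they do the work, as an engineer would, in place of code of your own. Each camera call takes 0.05 s, during which the arm holds its last target. There are 200 camera calls.

### The job

Stand the bearing housing on the vice's bed between the jaws and about midway along them, flange down with its sides parallel to the jaws, and let go of it. Then take the crank by its free-spinning grip and wind it clockwise, without letting go on the way, until the jaw has clamped the flange snugly against the wooden packing, but do not force it, because overtightening cracks the flange. Finally let go of the crank and leave the jar, the screwdriver and the spacer ring undisturbed.

Things in the scene. Friction and masses are not known exactly. Their poses are not given: they have to be found in the camera images.
- housing_center (a point): Bearing housing, loose, 0.35 to 0.65 kg: a square dark steel flange 70 x 70 x 14 mm with a black neck of 48 mm diameter rising from its middle, 75 mm tall in all, 34 mm bore in its top. Starts upright on the bench, left of the vice. Point on its axis 37.5 mm above its underside; z up the neck, x and y square to the flange. Grasp the neck, above the jaws.
- vice: Crank vice fixed to the bench; origin on the bench under the middle of the clamping bed. It clamps along its own y: the moving jaw travels to +y, towards the fixed jaw. Bed plate 130 mm (x) wide, its top 12 mm above the bench; jaws 100 mm wide along x, tops 34 mm above the bench. At -y a grey gear housing 100 x 100 mm, 67 mm tall, carries the crank on an upright shaft.
- bed (a point): Middle of the vice's bed, on its top surface, 12 mm above the bench; axes as the vice.
- jaw: The moving jaw: a steel plate 100 x 10 x 21 mm carried on stiff springs by a block behind it. It pushes a standing housing along with little resistance until that meets the packing, then clamps it, the springs giving way 1 mm per 20 N. Snug is 30 to 100 N at the jaw, 15 to 65 degrees of crank after contact; above 150 N the flange cracks. Origin at the lower edge of its clamping face, axes as the vice.
- jaw_face (a point): Middle of the clamping face of the moving jaw, axes as the vice. It starts at y = -68 to -48 mm in the vice's frame (depending on the crank's start angle) and moves 25 mm to +y per clockwise turn of the crank, so one to two and a half turns are needed.
- packing_info (a point): A mark on top of the fixed jaw, 69.5 mm to +y of the bed's middle and 34 mm above the bench. In front of it, on the side of the bed, stands the wooden packing plate (100 mm wide, top 33 mm above the bench). Its clamping face lies somewhere between y = +46 and +54 mm in the vice's frame; it is not known more exactly.
- crank_axis (a point): Point on the crank's upright axis of rotation at the height of the middle of the grip, 118.5 mm above the bench; fixed to the vice at x = 0, y = -185 mm.
- grip_center (a point): Middle of the crank's grip: an upright black sleeve, 21 mm diameter, from 88 to 150 mm above the bench, 70 mm from the crank's axis, free to spin on its own pin, so the hand need not turn. Friction asks for about 6 N along the circle while the jaw runs free and keeps the crank where it is left; each newton more adds about 18 N at the jaw: stop 2 to 5 N above free running.
- jar: Bystander: white plastic jar, 76 mm diameter, 110 mm tall.
- screwdriver: Bystander: screwdriver 190 mm long lying on the bench.
- spacer: Bystander: dark steel spacer ring, 64 mm diameter, 12 mm tall, lying on the bench.
Not all that is in view belongs to the job. What is meant by the part that bears housing_center is not blue or orange, and is the smaller of those in its own colour.

How it is judged:
By the outcome, as a careful person would: the job done as asked, in the order asked, and still so for the second after the job is handed in, with the robot touching nothing.
It also fails if it takes over 72 s, if anything falls off the work surface, if the arm or the gripper's body presses on something with over 40 N, if the wrist force passes 120 N, or if a joint passes its speed limit or range.

## Working session

There is one attempt and no reset: what is moved stays moved. The work goes in short steps, each a Python script; the robot and the scene stay as the last script left them, time stands still between calls to the robot, and variables do not carry over. Pictures are saved under pics/ and viewed, at most 10 in all, crops included, and the job is handed in when it is done.

```bash
mkdir -p pics; ls
python3 - <<'E'
from cell import env,camera,calibration
import cv2,numpy as np
for n in("scene","side"):
    p,d=camera(n);np.savez(f"{n}.npz",p=p,d=d,**{k:np.array(v) for k,v in calibration(n).items()})
    cv2.imwrite(f"pics/{n}.png",p)
    c=calibration(n);R=cv2.Rodrigues(np.array(c['rvec']))[0];print(n,-R.T@np.array(c['tvec']).ravel(),R[2],c['fx'])
s=env.get_state();print(s)
E
```

```text
pics
scene [ 1.72279033 -0.08867001  0.87762033] [-0.81868436  0.10515524 -0.5645337 ] 472.3399259615461
side [ 0.38228054 -0.71234613  1.00464187] [ 0.16643726  0.65110074 -0.7405177 ] 398.88289578257894
{'time': 0.1, 'qpos': array([ 1.16489616,  0.47771848,  0.0223601 ,  1.5563206 , -0.01151035,
        1.10929984, -0.08309474]), 'joint_velocities': array([-0.00018881, -0.00175422, -0.00030321, -0.00259498, -0.00132932,
        0.00023083,  0.00017583]), 'joint_torque': array([ 4.81658863e-03, -5.97759640e+01,  1.61373328e+00, -2.81955689e+01,
        1.28504485e-02,  5.02925541e-03,  2.22409142e-05]), 'tcp_pos': array([ 0.19793095, -0.64490896,  0.30303598]), 'orientation': array([-7.89353813e-04,  9.88934118e-01,  1.48353148e-01, -1.77033521e-04]), 'force': array([-0.58834826,  0.12690745, -0.02862471]), 'torque': array([0.00247069, 0.01430345, 0.02664383]), 'gripper_force': 0.0, 'opening': 0.08553143225822085}
```

View pics/scene.png

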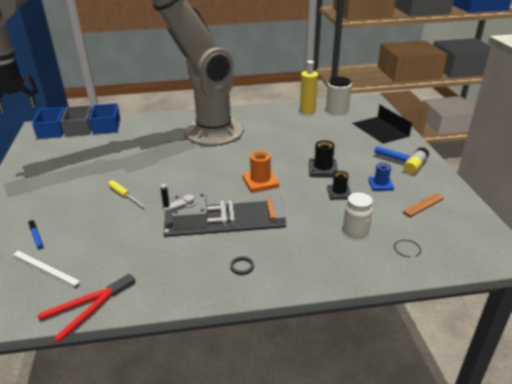

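View pics/side.png

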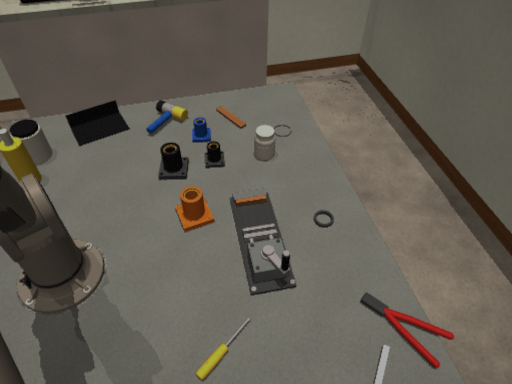

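Candidates for the housing are orange (scene 261,172 / side 193,207), blue (381,177 / 201,130), large dark (323,158 / 172,160) and small dark (340,184 / 214,153). The small dark one fits, as it is neither blue nor orange and is the smaller of the two dark ones. The vice is at side (262,240), with the packing at (250,199) and the grip at (286,260). I'll confirm this in an enlarged crop.

```bash
cat > h.py <<'E'
import numpy as np,cv2
def load(n): return np.load(f"{n}.npz")
def world(f,u,v,d):
    u,v,d=map(np.asarray,(u,v,d))
    R=cv2.Rodrigues(f['rvec'])[0];c=np.stack([(u-f['cx'])/f['fx']*d,(v-f['cy'])/f['fy']*d,d],-1)
    return (c-f['tvec'].ravel())@R
def plane(f,u,v,z):
    o=world(f,0.,0.,0.);r=world(f,u,v,np.ones(np.shape(u)))-o
    return o+r*((z-o[2])/r[...,2])[...,None]
def cloud(f):
    v,u=np.mgrid[:384,:512];return world(f,u,v,f['d'])
def pix(f,P): return cv2.projectPoints(np.float64(P).reshape(-1,1,3),f['rvec'],f['tvec'],np.array([[f['fx'],0,f['cx']],[0,f['fy'],f['cy']],[0,0,1]]),None)[0][:,0]
E
python3 - <<'E'
from h import *
f=load('side');g=load('scene')
a=cv2.resize(f['p'][130:300,145:315],(600,600),interpolation=cv2.INTER_CUBIC)
cv2.imwrite('pics/c1.png',a)
for n,F in(('side',f),('scene',g)):
    P=cloud(F);ok=F['d']>0
    for uv in ([(214,160),(250,199),(286,254),(265,275),(262,220),(214,147),(324,219)] if n=='side' else [(340,190),(271,208),(165,187),(340,175),(228,210),(241,270)]):
        print(n,uv,P[uv[1],uv[0]].round(4))
    hsv=cv2.cvtColor(F['p'],cv2.COLOR_BGR2HSV)
    # dark masks
    dark=((hsv[...,2]<95)&ok&(P[...,2]<.2)&(P[...,2]>-.02)&(P[...,0]>.3)).astype(np.uint8)
    k,l,s,c=cv2.connectedComponentsWithStats(dark)
    for i in range(1,k):
        if s[i,4]>80:
            q=P[l==i];print(n,s[i],c[i].round(1),np.median(q,0).round(3),q.min(0).round(3),q.max(0).round(3))
E
```

```text
side (214, 160) [0.5031 0.3367 0.0273]
side (250, 199) [0.5827 0.1207 0.0323]
side (286, 254) [ 0.6006 -0.1887  0.1587]
side (265, 275) [ 0.5542 -0.1684  0.043 ]
side (262, 220) [0.6025 0.0423 0.0126]
side (214, 147) [0.5123 0.3771 0.0524]
side (324, 219) [7.994e-01 7.100e-03 7.000e-04]
side [ 133    0  136   42 4364] [197.7  16.5] [0.6   1.397 0.072] [ 0.3    1.368 -0.02 ] [0.997 1.419 0.187]
side [ 416    0   96   76 3522] [477.9  26.3] [1.981 0.926 0.065] [ 1.964  0.623 -0.02 ] [1.994 1.504 0.2  ]
side [155 100  12  16 109] [159.9 107.3] [0.344 0.696 0.032] [ 0.323  0.665 -0.004] [0.369 0.797 0.05 ]
side [152 110  37  26 257] [169.6 121.6] [0.371 0.625 0.009] [ 0.3    0.558 -0.008] [0.451 0.688 0.041]
side [193 122  14  15 159] [200.2 129.7] [0.48  0.493 0.044] [ 0.457  0.483 -0.004] [0.515 0.594 0.076]
side [256 131  36  10  93] [271.  136.4] [0.705 0.333 0.096] [ 0.661  0.321 -0.006] [0.834 0.461 0.109]
side [192 138  33  31 519] [212.2 154. ] [0.503 0.347 0.016] [ 0.442  0.319 -0.004] [0.547 0.497 0.082]
side [253 139  23  23 345] [263.7 151.4] [0.682 0.324 0.036] [ 0.653  0.31
[... 1198 characters left out ...]
[ 0.309  0.297 -0.002] [0.548 0.399 0.109]
scene [376 152  29  12 117] [390.6 158.3] [0.334 0.61  0.004] [ 0.302  0.565 -0.004] [0.378 0.647 0.028]
scene [161 188   8  19 127] [164.6 196.9] [ 0.612 -0.182  0.124] [ 0.418 -0.209  0.001] [ 0.618 -0.173  0.154]
scene [ 164  202  122   35 2303] [222.4 220.9] [ 0.625 -0.02   0.014] [ 0.52  -0.199 -0.001] [0.657 0.156 0.081]
scene [231 257  23  18 174] [241.6 265.9] [0.808 0.007 0.011] [ 0.768 -0.022  0.001] [0.831 0.036 0.017]
scene [  62  275  450   66 2406] [258.7 307.3] [ 0.95  -0.009 -0.01 ] [ 0.801 -0.436 -0.02 ] [0.972 0.69  0.026]
scene [  0 337  55  12 264] [ 26.2 342.1] [ 0.95  -0.514 -0.012] [ 0.947 -0.574 -0.02 ] [ 0.954 -0.454  0.001]
```

View pics/c1.png

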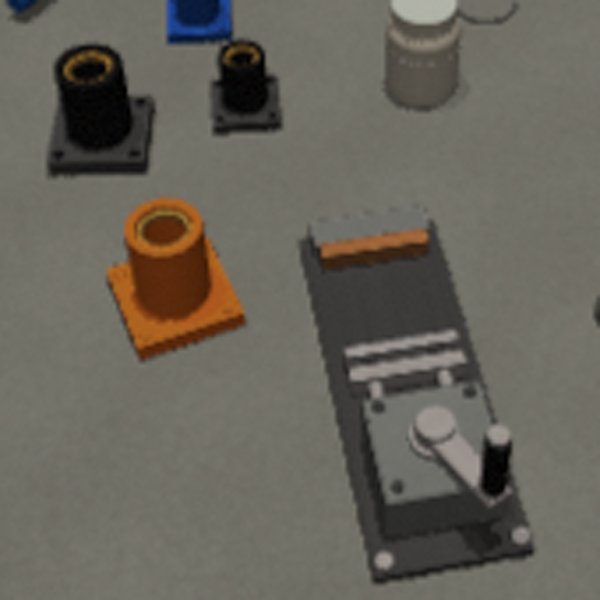

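The crop confirms the small dark housing, next to the larger dark one, with its square flange roughly axis-aligned. The vice runs about along world +y, with the grip at the lower right of the hub. Next I'll measure.

```bash
cat > m1.py <<'E'
from h import *
def rect(F,mask,z):
    v,u=np.nonzero(mask);q=plane(F,u.astype(float),v.astype(float),z)[:,:2]
    return cv2.minAreaRect((q*1000).astype(np.float32))
for n in('side','scene'):
    F=load(n);P=cloud(F);X,Y,Z=P[...,0],P[...,1],P[...,2];p=F['p'].astype(int)
    hsv=cv2.cvtColor(F['p'],cv2.COLOR_BGR2HSV)
    box=lambda x0,x1,y0,y1:(X>x0)&(X<x1)&(Y>y0)&(Y<y1)
    wood=(hsv[...,1]>130)&(hsv[...,0]<20)&box(.5,.7,.05,.2)&(Z>.01)
    top=wood&(Z>.028);print(n,'wood all',wood.sum(),rect(F,top,.033),P[wood].min(0).round(3),P[wood].max(0).round(3))
    br=(hsv[...,2]>125)&(hsv[...,1]<70)&box(.5,.7,.05,.2)&(Z>.02)
    if br.sum()>5: print(' fixjaw top',br.sum(),rect(F,br,.034))
    gh=box(.48,.68,-.26,-.05)&(abs(Z-.067)<.004);print(' gear top',gh.sum(),rect(F,gh,.067))
    hub=box(.48,.68,-.3,-.05)&(Z>.078)&(Z<.13)
    zz=Z[hub];print(' hub z',np.percentile(zz,[5,25,50,75,95]).round(3),rect(F,hub,.09))
    gt=box(.48,.72,-.3,-.05)&(Z>.135);print(' grip',gt.sum(),P[gt].mean(0).round(4),Z[gt].max(), P[gt&(Z>.15)].mean(0) if (gt&(Z>.15)).any() else '')
    bed=box(.48,.7,-.3,.2)&(abs(Z-.012)<.004)&(hsv[...,2]<95);bed=cv2.morphologyEx(bed.astype(np.uint8),cv2.MORPH_OPEN,np.ones((3,3)))
    print(' bed',bed.sum(),rect(F,bed,.012))
    jw=(hsv[...,2]>120)&(hsv[...,1]<70)&box(.5,.7,-.09,.05)&(Z>.024)&(Z<.045)
    k,l,s,c=cv2.connectedComponentsWithStats(jw.astype(np.uint8))
    for i in range(1,k):
        if s[i,4]>12: print(' jawpart',s[i],rect(F,l==i,.034),np.median(P[l==i],0).round(4))
    fl=box(.44,.6,.28,.42)&(Z>.008)&(Z<.018)&(hsv[...,2]<110);print(' flange',fl.sum(),rect(F,fl,.014))
    nk=box(.44,.6,.28,.46)&(Z>.068)&(Z<.085);print(' neck',nk.sum(),rect(F,nk,.075))
E
python3 m1.py
```

```text
side wood all 204 ((583.71533203125, 118.29447174072266), (21.92952537536621, 98.60258483886719), 86.70362854003906) [0.534 0.109 0.014] [0.634 0.131 0.037]
 gear top 691 ((572.8070068359375, -122.10575866699219), (100.33871459960938, 99.53703308105469), 87.31257629394531)
 hub z [0.081 0.084 0.087 0.092 0.122] ((588.0601806640625, -151.59097290039062), (37.24757766723633, 99.85144805908203), 25.496925354003906)
 grip 70 [ 0.5995 -0.1886  0.1503] 0.15945272352457296 [ 0.60032461 -0.18637739  0.15568165]
 bed 1535 ((577.6939697265625, -22.742431640625), (357.5422058105469, 130.04212951660156), 87.60145568847656)
 jawpart [243 224  31   7  74] ((579.1978759765625, 2.722121238708496), (8.70073127746582, 94.51229095458984), 87.7216567993164) [0.5788 0.0028 0.0337]
 jawpart [244 230  33   8 113] ((578.4168090820312, -21.521631240844727), (12.75895881652832, 97.43504333496094), 87.54750061035156) [ 0.5768 -0.0216  0.0339]
 flange 152 ((504.9928894042969, 355.17669677734375), (74.81717681884766, 69.81892395019531), 82.00146484375)
 neck 81 ((504.5898742675781, 355.7568359375), (48.742671966
[... 620 characters left out ...]
5994660311203293 [ 0.6058845  -0.18104958  0.15584694]
 bed 1102 ((587.3360595703125, -18.505401611328125), (350.7430725097656, 129.85693359375), 87.71385192871094)
 jawpart [207 201  21  21 188] ((580.8046264648438, -37.94224548339844), (58.6624755859375, 101.91861724853516), 85.96601104736328) [ 0.5881 -0.0253  0.0333]
 jawpart [229 200   6  21  80] ((581.1149291992188, 3.633690357208252), (14.26334285736084, 102.49308013916016), 87.59981536865234) [0.5856 0.0049 0.0353]
 flange 134 ((514.3914794921875, 362.22332763671875), (68.5608139038086, 74.53101348876953), 80.03490447998047)
 neck 107 ((516.7841186523438, 362.8381652832031), (43.898712158203125, 60.30653381347656), 73.33346557617188)
```

```bash
cat >> h.py <<'E'
def Q(deg):
    a=np.radians(deg)/2;return np.array([0,np.cos(a),np.sin(a),0])
def wrist(name):
    from cell import env,camera,calibration
    c=calibration('wrist');p,d=camera('wrist');cv2.imwrite(f'pics/{name}.png',p)
    np.savez(f'{name}.npz',p=p,d=d,**{k:np.array(v) for k,v in c.items()})
def fplane(f,u,v,z):
    u,v=np.asarray(u,float),np.asarray(v,float)
    K=np.array([[f['fx'],0,f['cx']],[0,f['fy'],f['cy']],[0,0,1]])
    n=cv2.fisheye.undistortPoints(np.stack([u.ravel(),v.ravel()],-1).reshape(-1,1,2),K,np.zeros(4))[:,0]
    R=cv2.Rodrigues(f['rvec'])[0];o=-R.T@f['tvec'].ravel();r=np.c_[n,np.ones(len(n))]@R
    return (o+r*((z-o[2])/r[:,2])[:,None])
E
python3 - <<'E'
from h import *
from cell import env,kin
for n,p,t in(('wv',[.582,-.04,.34],-2.4),('wh',[.509,.358,.30],-10)):
    env.reach(p,Q(t));env.dwell(.2);wrist(n);s=env.get_state();print(s['time'],s['tcp_pos'],s['qpos'].round(2),s['force'])
    f=load(n);R=cv2.Rodrigues(f['rvec'])[0];print(-R.T@f['tvec'].ravel(),R[2],f['fx'],f['cx'],f['cy'])
a=np.hstack([cv2.imread(f'pics/{n}.png')[:, :] for n in('wv','wh')]);cv2.imwrite('pics/w1.png',cv2.resize(a,(800,300)))
E
```

```text
2.8917 [ 0.58199584 -0.04048172  0.33995171] [ 0.28  0.32 -0.4   1.72  0.14  1.13 -1.77] [-0.59491472  0.37446944  0.82223614]
[ 0.66122715 -0.04445272  0.40974437] [-0.30173625  0.01272042 -0.95330657] 297.3186396354542 253.70592277726428 196.01707152935526
4.65 [0.50964772 0.35709607 0.30009098] [-0.31  0.45 -0.54  1.66  0.25  1.1  -2.67] [-0.20462116 -0.13162347  0.07223272]
[0.58787537 0.34277606 0.36994122] [-0.29681036  0.05267921 -0.95348231] 297.3186396354542 253.70592277726428 196.01707152935526
```

View pics/wv.png

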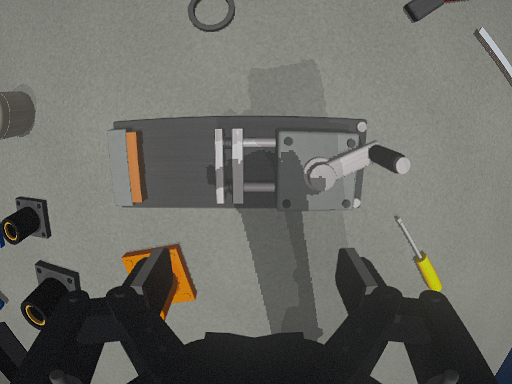

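View pics/wh.png

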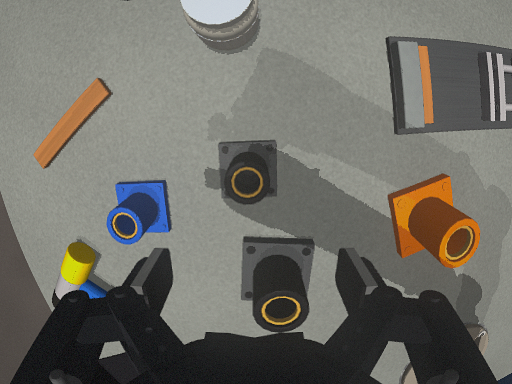

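The wrist views show the vice centrally in wv: wood at (135,167), jaw plate at (219,165), hub at (321,174) and grip top at (402,166). In wh, the target's flange spans (219..277, 140..197) with its bore ring at (247,182), and the larger dark housing is at (280,290).

Run:
```python
from h import *
f=load('wh');hsv=cv2.cvtColor(f['p'],cv2.COLOR_BGR2HSV)
roi=np.zeros(f['d'].shape,bool);roi[165:205,225:270]=1
ring=roi&(hsv[...,1]>120)&(hsv[...,2]>90)&(hsv[...,0]>8)&(hsv[...,0]<30)
v,u=np.nonzero(ring);e=cv2.fitEllipse(cv2.convexHull(np.stack([u,v],-1).astype(np.int32)));print('ring',e)
q=fplane(f,u,v,.075);print(cv2.minEnclosingCircle((q[:,:2]*1000).astype(np.float32)))
for c in [(219,142),(276,140),(278,196),(248,182)]: 
    print(c,f['p'][c[1]-3:c[1]+4,c[0]].tolist()[::3])
g=f['p'].max(2);print('row150',g[150,205:290]);print('col230',g[130:150,232],g[130:150,265])
print('depth',f['d'][150,250],f['d'][182,262])
w=load('wv');hs=cv2.cvtColor(w['p'],cv2.COLOR_BGR2HSV);m=w['p'].max(2)
print('row150 hue',hs[150,100:160,0],'val',m[150,100:160]);print('jaw',m[150,205:250]);print('jaw190',m[190,205:250])
print('col175 edges',m[105:130,175],m[195:220,175])
print('hub row174',m[174,295:350]);print('grip row166',m[166,370:420],'col402',m[145:190,402])
```

```text
ring ((246.6336212158203, 181.8351287841797), (30.5278377532959, 31.5587158203125), 101.60908508300781)
((512.1728515625, 363.7099304199219), 16.452146530151367)
(219, 142) [[145, 153, 150], [109, 116, 117], [97, 98, 96]]
(276, 140) [[123, 133, 129], [124, 131, 130], [104, 110, 109]]
(278, 196) [[98, 104, 102], [96, 102, 100], [100, 104, 104]]
(248, 182) [[46, 48, 47], [43, 45, 45], [44, 47, 46]]
row150 [149 154 155 156 155 151 151 147 147 147 148 151 153 136  94 102  89  67
  71  68  72  69  67  87  99 101 103  99  97  99 101  94  88  90  86  88
  86  92  87  89  88  88  87  69  63  61  62  63  66  63  61  58  63  61
  63  62  66  65  62  63  63  63  54  51  52  51  48  60  63  64  59  74
 106 104 153 147 144 148 153 152 153 151 152 150 148]
col230 [141 156 150 136 139 141 136 135 137 137 142 105  64  88  92  98  98  98
  96  99] [136 137 135 136 137 135 134 134 133 139  78  63  88  85  88  64  66  66
  64  65]
depth 0.35536784 0.30870163
row150 hue [ 40  40  38  39  30  37  37  34  38  50  60  68  53  50  68  40  53  60
  30  72  68  53  60  50  72  66  60  13  14  13  13  13  14  
[... 899 characters left out ...]
 82 100 137 141 131 134 138
 140 142 137 135 132 136 141]
hub row174 [ 84  87  87  84  84  87  83  83  91 106 103 100  82  76  86 149 173 170
 173 174 174 172 167 169 173 169 167 169 167 169 166 167 170 169 166 168
 166 164 162 163 159 165 164 166 162 163 160 160 177 181 173 167 161 145
 144]
grip row166 [140 145 138 139 141 139 138 139 138 145 138 111  77  61  48  54  55  51
  52  54  56  60  50  67  72  77 169 189 188 179 181 184 183 180 183 180
 175 176 177 177 150 146 141 140 143 141 135 137 139 138] col402 [136 137 141 141 140 143 147 144 144  91  49  61 137 178 182 183 184 183
 182 180 182 183 186 186 182 184 182 183 178 152 141 143 144 142 141 145
 146 140 143 144 142 140 138 141 144]
```

Run:
```python
from h import *
a=load('wv')['p'];b=load('wh')['p']
L=cv2.resize(a[110:220,100:420],(800,275),interpolation=cv2.INTER_CUBIC)
R=cv2.resize(b[130:210,200:300],(375,300),interpolation=cv2.INTER_CUBIC)
G=cv2.resize(a[135:200,300:420],(425,230),interpolation=cv2.INTER_CUBIC)
o=np.zeros((600,800,3),np.uint8);o[:275]=L;o[290:590,:375]=R;o[290:520,375:]=G;cv2.imwrite('pics/c2.png',o)
```

```text
(no output)
```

View pics/c2.png

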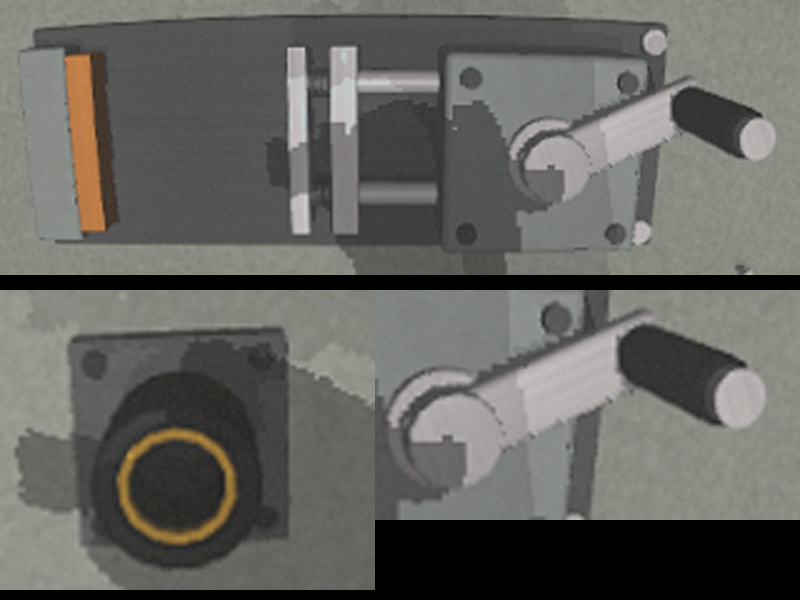

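Run:
```python
from h import *
w=load('wv');h=load('wh')
def at(f,pts,z): return (fplane(f,*np.float64(pts).T,z)*1000)[:,:2].round(1)
def dz(f,u,v):
    a,b=fplane(f,[u],[v],.0)[0],0;R=cv2.Rodrigues(f['rvec'])[0];o=-R.T@f['tvec'].ravel()
    r=(a-o);k=f['d'][int(v),int(u)]/(R[2]@r);return (o+r*k).round(4)
print('fixed',at(w,[(108,130),(115.2,205.2),(126.2,130),(133,204.8)],.034).tolist())
print('wood face top',at(w,[(136.6,131.6),(142.2,202.4)],.033).tolist())
print('jaw',at(w,[(215.2,128.8),(217.2,204),(222.6,128.8),(224,203.6)],.033).tolist(), dz(w,219,150))
print('bed edges',at(w,[(175,117.3),(175,207),(274,207.2)],.012).tolist())
print('hub',dz(w,323,176),dz(w,318,182));z=dz(w,323,176)[2];print(at(w,[(322.5,176.5)],z))
g=dz(w,403,165);print('grip',g,at(w,[(403.1,165.2)],g[2]))
print('flange',at(h,[(219,142),(275.5,140.3)],.014).tolist(),dz(h,270,150))
print('gear corners',at(w,[(277.6,131.6),(358.6,131.6),(356,207.6),(277.6,208.6)],.067).tolist())
```

```text
fixed [[645.3, 154.9], [537.1, 161.3], [642.2, 126.8], [536.7, 132.1]]
wood face top [[638.5, 112.1], [539.4, 117.5]]
jaw [[633.4, 5.4], [532.9, 10.2], [632.8, -4.0], [533.0, 1.0]] [0.6057 0.0024 0.0322]
bed edges [[651.6, 62.4], [523.6, 76.0], [517.4, -67.3]]
hub [ 0.5803 -0.1192  0.0902] [ 0.5739 -0.1131  0.0917]
[[ 579.7 -118.6]]
grip [ 0.6058 -0.1834  0.157 ] [[ 605.6 -183.5]]
flange [[551.7, 391.6], [541.5, 324.3]] [0.5312 0.3328 0.0153]
gear corners [[629.2, -70.7], [628.0, -168.8], [531.5, -169.7], [535.3, -68.5]]
```

Run:
```python
from h import *
from cell import env
st=lambda n:(lambda s:print(n,round(s['time'],2),s['tcp_pos'].round(4),s['force'].round(1),round(s['opening'],4),s['gripper_force'],s['qpos'][6].round(2)))(env.get_state())
q=Q(-8.6);h=[.5122,.3637]
env.reach(h+[.22],q);print(env.movel(h+[.109],.1,stop_force=12));st('down')
env.grip(.03,60);st('grip');env.movel(h+[.20],.12);st('lift')
b=[.588,.066]
env.reach(b+[.20],Q(-2.6));env.dwell(.2);wrist('wc');st('above')
print(env.movel(b+[.135],.12),env.movel(b+[.1195],.03,stop_force=5));st('placed')
```

```text
False
down 6.33 [0.5126 0.3641 0.1098] [0.6 1.1 0.5] 0.0853 0.0 -2.77
grip 6.77 [0.5124 0.3639 0.1098] [-1.2 -1.1  6.1] 0.0473 61.591869592666626 -2.77
lift 7.67 [0.5117 0.3631 0.199 ] [-0.5 -0.5 -6.5] 0.0474 62.710698544979095 -2.71
above 9.1 [0.5879 0.0675 0.2001] [ 0.3  0.5 -6.2] 0.0474 62.71693155169487 -2.1
False True
placed 10.26 [0.5881 0.0659 0.1218] [-0.8 -0.7  6.2] 0.0473 63.65568749606609 -2.16
```

View pics/wc.png

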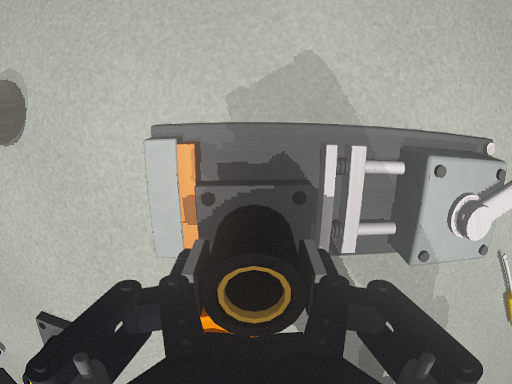

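The housing stands square on the bed between the jaws, with its flange edge (195..330,183) parallel to both. I'll release it, check, and go to the crank.

```bash
cat >> h.py <<'E'
C=np.array([.5797,-.1186]);RAD=.0700;ZC=.1725
def st(n):
    from cell import env
    s=env.get_state();print(n,round(s['time'],2),s['tcp_pos'].round(4),s['force'].round(1),round(s['opening'],4),round(s['gripper_force'],1),s['qpos'].round(2));return s
E
python3 - <<'E'
from h import *
from cell import env,kin
env.grip(.085);st('rel');env.movel([.588,.066,.22],.15)
env.dwell(.1);wrist('wp')
g=[.6056,-.1835]
env.reach(g+[.25],Q(-2.6));env.grip(.05);env.dwell(.2);st('air')
print(env.movel(g+[ZC],.1,stop_force=10));s=st('down');np.save('f0.npy',s['force'])
env.grip(.01,60);st('grip')
E
```

```text
rel 10.72 [0.5867 0.0654 0.1202] [0.6 0.1 0.2] 0.0851 0.0 [ 0.13  0.62 -0.47  1.87  0.39  0.75 -2.16]
air 13.32 [ 0.6056 -0.1835  0.25  ] [-0.7  0.2 -0. ] 0.0498 0.0 [ 0.55  0.51 -0.48  1.69  0.27  1.01 -1.64]
False
down 14.25 [ 0.6061 -0.1835  0.1731] [-0.2  0.2  1. ] 0.05 0.0 [ 0.52  0.59 -0.45  1.74  0.32  0.88 -1.68]
grip 14.62 [ 0.606  -0.1829  0.1735] [-2.1  3.1  5.6] 0.0196 58.4 [ 0.52  0.59 -0.45  1.74  0.32  0.88 -1.68]
```

View pics/wp.png

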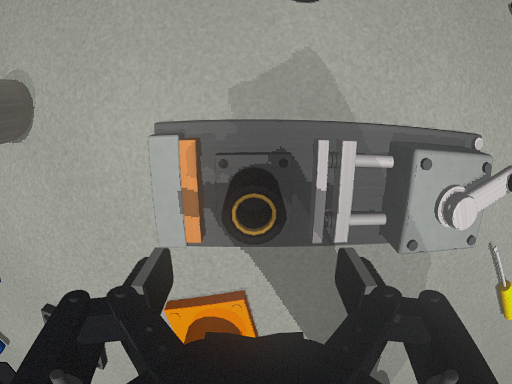

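The housing stands upright and square in the bed (bore at 254,213), and the grip is held. I'll wind the first 80° while watching forces.

```bash
cat >> h.py <<'E'
A0=-68.2
def wind(a,b,step=10,vel=.07,c=C,stop=None):
    """clockwise travel a..b degrees from the start; prints radial/tangential force on the tool at each chord's end"""
    from cell import env
    f0=np.load('f0.npy');out=[]
    for t in np.arange(a+step,b+1e-6,step):
        al=np.radians(A0-t);r=np.array([np.cos(al),np.sin(al)]);tg=np.array([r[1],-r[0]])
        env.movel([*(c+RAD*r),ZC],vel)
        s=env.get_state();f=(s['force']-f0);e=(s['tcp_pos'][:2]-c)
        out.append((t,f[:2]@r,-f[:2]@tg,f[2],(A0-np.degrees(np.arctan2(e[1],e[0])))%360,np.hypot(*e)*1000,s['time']))
        print('%5.0f rad %5.1f tan %5.1f z %5.1f ang %6.1f R %.1f t %.2f'%out[-1], '%.4f'%s['opening'])
        if stop and -f[:2]@tg>stop: break
    return out
E
python3 - <<'E'
from h import *
wind(0,80)
E
```

```text
10 rad  -3.0 tan   0.8 z   4.8 ang    9.3 R 69.5 t 14.95 0.0196
   20 rad  -2.6 tan   1.3 z   6.7 ang   19.3 R 69.6 t 15.28 0.0195
   30 rad  -2.3 tan   1.2 z   5.3 ang   29.3 R 69.7 t 15.60 0.0195
   40 rad  -2.9 tan   0.7 z   5.6 ang   39.3 R 69.9 t 15.93 0.0192
   50 rad  -1.0 tan   2.1 z   6.8 ang   49.3 R 70.0 t 16.25 0.0195
   60 rad  -0.4 tan   1.9 z   6.8 ang   59.3 R 70.1 t 16.57 0.0197
   70 rad  -0.0 tan   1.1 z   7.7 ang   69.2 R 70.2 t 16.90 0.0195
   80 rad   0.7 tan   0.4 z   8.4 ang   79.1 R 70.3 t 17.23 0.0195
```

```bash
cat >> h.py <<'E'
def chord(t,vel=.07,sf=None):
    from cell import env
    al=np.radians(A0-t);r=np.array([np.cos(al),np.sin(al)]);tg=np.array([r[1],-r[0]])
    k=env.movel([*(C+RAD*r),ZC],vel,stop_force=sf);s=env.get_state();f=s['force']-np.load('f0.npy');e=s['tcp_pos'][:2]-C
    al=np.arctan2(e[1],e[0]);r=np.array([np.cos(al),np.sin(al)]);tg=np.array([r[1],-r[0]])
    print('%5.1f sf %s stop %s rad %5.1f tan %5.1f z %4.1f ang %6.1f t %.2f'%(t,sf,k,f[:2]@r,-f[:2]@tg,f[2],(A0-np.degrees(al))%360,s['time']))
    return k
E
python3 - <<'E'
from h import *
wind(80,240)
for t,sf in((250,14),(260,12),(270,10),(280,9),(290,8),(300,7),(310,6),(320,5)):
    chord(t,.07,sf)
chord(320)
wrist('w3')
E
```

```text
90 rad   1.4 tan   1.5 z   9.0 ang   89.0 R 70.4 t 17.55 0.0195
  100 rad   1.9 tan   1.1 z  10.3 ang   99.0 R 70.4 t 17.88 0.0197
  110 rad   2.2 tan   1.4 z  11.7 ang  109.0 R 70.5 t 18.20 0.0199
  120 rad   3.6 tan   2.1 z  13.5 ang  119.1 R 70.5 t 18.52 0.0199
  130 rad   4.9 tan   1.7 z  13.7 ang  129.2 R 70.5 t 18.85 0.0194
  140 rad   4.3 tan   1.9 z  14.2 ang  139.5 R 70.6 t 19.18 0.0197
  150 rad   3.9 tan   1.4 z  14.5 ang  149.7 R 70.6 t 19.50 0.0197
  160 rad   3.8 tan   1.0 z  13.4 ang  160.0 R 70.6 t 19.82 0.0196
  170 rad   4.3 tan   1.1 z  11.2 ang  170.1 R 70.6 t 20.15 0.0192
  180 rad   2.8 tan   0.6 z  10.9 ang  180.2 R 70.5 t 20.48 0.0196
  190 rad   1.9 tan   1.2 z  10.2 ang  190.3 R 70.5 t 20.80 0.0193
  200 rad   2.4 tan   0.9 z   9.2 ang  200.3 R 70.4 t 21.12 0.0196
  210 rad   1.7 tan  -0.3 z   8.1 ang  210.3 R 70.3 t 21.45 0.0198
  220 rad  -0.0 tan   0.5 z   8.3 ang  220.4 R 70.2 t 21.77 0.0199
  230 rad   1.1 tan   0.2 z   9.2 ang  230.4 R 70.1 t 22.10 0.0192
  240 rad   0.7 tan   1.2 z   7.6 ang  240.4 R 70.0 t 22.43 0.0198
250.0 sf 14 stop False rad   0.0 tan   0.3 z  9.0 ang  250.5 t 22.75
260.0 sf 12 stop False rad  -0.6 tan   1.3 z  8.3 ang  260.5 t 23.07
270.0 sf 10 stop False rad  -1.3 tan   0.7 z  8.7 ang  270.4 t 23.40
280.0 sf 9 stop False rad  -2.3 tan   1.5 z  8.9 ang  280.3 t 23.73
290.0 sf 8 stop False rad  -3.1 tan   1.3 z  9.7 ang  290.1 t 24.05
300.0 sf 7 stop True rad  -0.6 tan  -4.2 z  3.9 ang  295.6 t 24.26
310.0 sf 6 stop True rad  -0.7 tan  -1.4 z  2.5 ang  297.3 t 24.47
320.0 sf 5 stop True rad  -0.0 tan  -0.0 z  2.2 ang  298.1 t 24.68
320.0 sf None stop False rad  -3.7 tan   0.9 z  9.7 ang  319.2 t 25.21
```

View pics/w3.png

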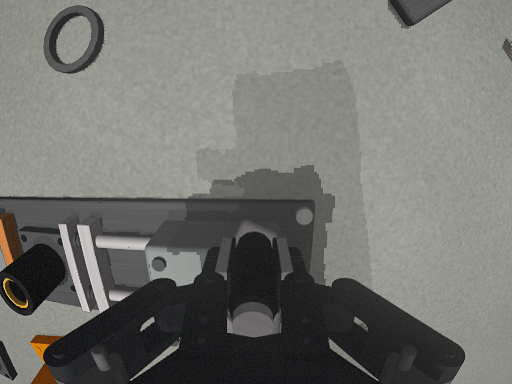

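The grip is held, the crank turns with the hand, and the jaw (at 75,265) is now at the flange. A free run shows up as a change of 7 to 8 N. I'll continue with a guard.

Run:
```python
from h import *
for t in range(330,501,10):
    if chord(t,.07,11): break
else:
    for t in range(505,536,5):
        if chord(t,.05,10): break
```

```text
330.0 sf 11 stop True rad  -1.0 tan  -3.1 z  4.3 ang  325.0 t 25.47
```

Run:
```python
from h import *
for t in [335]+list(range(345,496,10)):
    if chord(t,.07,14): break
```

```text
335.0 sf 14 stop False rad  -1.9 tan   1.0 z  8.1 ang  334.3 t 25.82
345.0 sf 14 stop True rad  -0.6 tan  -3.3 z  3.8 ang  340.3 t 26.03
```

Run:
```python
from h import *
def vf(f,pts,z):
    p=(fplane(f,*np.float64(pts).T,z)*1000)[:,:2]-[588.1,66.2];a=np.radians(-2.6)
    return (p@np.array([[np.cos(a),-np.sin(a)],[np.sin(a),np.cos(a)]])).round(1).tolist()
p=load('wp');w=load('w3')
print('wp flange',vf(p,[(216,154),(292,153)],.026),'wood',vf(p,[(198,140)],.033),'jaw',vf(p,[(318,140)],.033))
print('w3 flange',vf(w,[(22,230),(59,228)],.026),'wood',vf(w,[(10,213)],.033),'jaw',vf(w,[(60,221)],.033))
wrist('w4')
f=load('w4');a=np.hstack([cv2.resize(w['p'][190:330,:130],(390,420),interpolation=cv2.INTER_CUBIC),cv2.resize(f['p'][190:330,:130],(390,420),interpolation=cv2.INTER_CUBIC)])
cv2.imwrite('pics/c4.png',a)
```

```text
wp flange [[33.9, 32.5], [34.8, -35.6]] wood [[47.8, 47.1]] jaw [[47.9, -57.4]]
w3 flange [[35.1, 25.6], [40.6, -29.3]] wood [[56.2, 30.8]] jaw [[51.0, -38.5]]
```

View pics/c4.png

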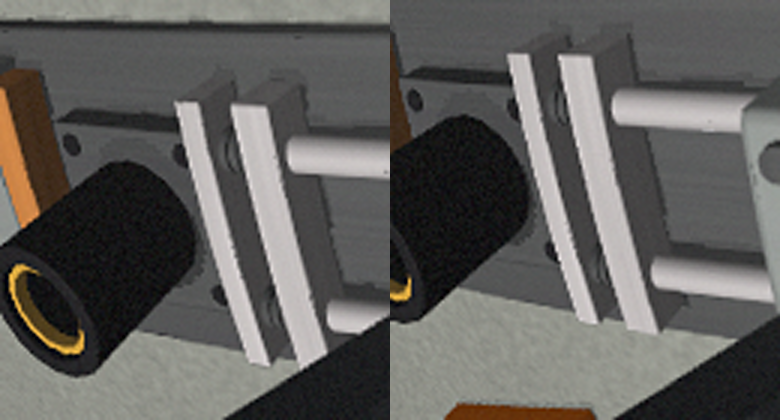

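The crop pair shows the jaw just touching the flange, the housing square, and a clear gap left to the packing, so nothing is clamped yet. The stops come from transients, so I'll go on more slowly.

Run:
```python
from h import *
for t,v,sf in((345,.04,12),(350,.04,12),(355,.04,10),(365,.04,16),(375,.04,14),(385,.04,12)):
    if chord(t,v,sf) and sf>=16: break
```

```text
345.0 sf 12 stop False rad  -1.4 tan   2.6 z  6.9 ang  343.7 t 26.43
350.0 sf 12 stop False rad  -1.7 tan   3.2 z  5.7 ang  348.5 t 26.73
355.0 sf 10 stop False rad  -0.5 tan   2.9 z  5.3 ang  353.6 t 27.03
365.0 sf 16 stop False rad   0.3 tan   3.2 z  5.9 ang    3.8 t 27.49
375.0 sf 14 stop False rad   1.2 tan   3.6 z  5.1 ang   13.9 t 27.95
385.0 sf 12 stop False rad   1.1 tan   3.2 z  5.8 ang   24.0 t 28.41
```

Run:
```python
from h import *
for t,sf in((395,10),(405,9),(415,8),(425,7),(435,6),(445,5),(455,5),(465,5)):
    if chord(t,.04,sf): break
```

```text
395.0 sf 10 stop False rad   1.7 tan   2.2 z  6.2 ang   34.0 t 28.87
405.0 sf 9 stop False rad   2.2 tan   3.3 z  6.6 ang   43.9 t 29.32
415.0 sf 8 stop False rad   2.5 tan   3.0 z  7.6 ang   53.8 t 29.78
425.0 sf 7 stop False rad   3.3 tan   4.2 z  9.0 ang   63.7 t 30.24
435.0 sf 6 stop False rad   4.6 tan   3.5 z  9.7 ang   73.6 t 30.70
445.0 sf 5 stop True rad  -0.2 tan  -1.3 z  3.8 ang   75.1 t 30.91
```

Run:
```python
from h import *
chord(445,.04,14);
for t in range(450,496,5):
    if chord(t,.015,8): break
```

```text
445.0 sf 14 stop False rad   4.5 tan   3.2 z 11.5 ang   83.5 t 31.38
450.0 sf 8 stop False rad   3.8 tan   5.0 z 12.3 ang   88.0 t 31.94
455.0 sf 8 stop False rad   5.1 tan   5.7 z 12.9 ang   93.0 t 32.50
460.0 sf 8 stop False rad   6.0 tan   4.8 z 14.0 ang   98.0 t 33.06
465.0 sf 8 stop False rad   6.7 tan   5.2 z 16.2 ang  103.1 t 33.62
470.0 sf 8 stop False rad   6.8 tan   6.2 z 16.6 ang  108.2 t 34.17
475.0 sf 8 stop False rad   7.2 tan   4.4 z 17.0 ang  113.2 t 34.73
480.0 sf 8 stop False rad   6.9 tan   5.4 z 18.2 ang  118.4 t 35.29
485.0 sf 8 stop False rad   7.9 tan   5.1 z 18.4 ang  123.5 t 35.85
490.0 sf 8 stop False rad   7.7 tan   5.8 z 19.5 ang  128.6 t 36.41
495.0 sf 8 stop False rad   6.8 tan   4.3 z 19.1 ang  133.8 t 36.97
```

```bash
sed -i "s/    return k$/    return k,-f[:2]@tg/" h.py
python3 - <<'E'
from h import *
last=[]
for t in range(500,566,5):
    k,x=chord(t,.015,9);last.append(x)
    if k or x>8 or np.mean(last[-2:])>7.6: break
E
```

```text
500.0 sf 9 stop False rad   6.4 tan   5.4 z 19.9 ang  138.9 t 37.52
505.0 sf 9 stop False rad   6.9 tan   5.2 z 17.8 ang  144.0 t 38.08
510.0 sf 9 stop False rad   6.0 tan   4.3 z 18.7 ang  149.2 t 38.64
515.0 sf 9 stop False rad   6.0 tan   3.9 z 18.4 ang  154.3 t 39.20
520.0 sf 9 stop False rad   4.4 tan   5.3 z 16.9 ang  159.3 t 39.76
525.0 sf 9 stop False rad   4.1 tan   5.7 z 17.3 ang  164.4 t 40.32
530.0 sf 9 stop False rad   4.5 tan   4.5 z 14.7 ang  169.4 t 40.88
535.0 sf 9 stop False rad   2.5 tan   5.7 z 17.1 ang  174.4 t 41.43
540.0 sf 9 stop False rad   2.6 tan   6.3 z 16.3 ang  179.3 t 41.99
545.0 sf 9 stop False rad   0.7 tan   6.2 z 16.3 ang  184.2 t 42.55
550.0 sf 9 stop False rad   0.1 tan   6.7 z 15.9 ang  189.1 t 43.11
555.0 sf 9 stop False rad  -0.4 tan   6.7 z 16.1 ang  194.1 t 43.67
560.0 sf 9 stop False rad  -0.7 tan   6.8 z 16.5 ang  199.0 t 44.23
565.0 sf 9 stop False rad   0.1 tan   7.3 z 17.6 ang  203.9 t 44.78
```

Run:
```python
from h import *
from cell import env
chord(570,.015,9)
s=st('end');wrist('w5')
env.grip(.05);env.dwell(.2);st('open')
p=env.get_state()['tcp_pos']
env.movel([p[0],p[1],.27],.12);wrist('w6');st('up')
def vf(f,pts,z):
    p=(fplane(f,*np.float64(pts).T,z)*1000)[:,:2]-[588.1,66.2];a=np.radians(-2.6)
    return (p@np.array([[np.cos(a),-np.sin(a)],[np.sin(a),np.cos(a)]])).round(1)
f=load('w6');hs=cv2.cvtColor(f['p'],cv2.COLOR_BGR2HSV)
v,u=np.mgrid[:384,:512];W=fplane(f,u.ravel(),v.ravel(),.033).reshape(384,512,3)
P=vf(f,np.c_[u.ravel(),v.ravel()],.033).reshape(384,512,2)
for x in(40,44):  # profile along vice y at top height of the jaws
    m=(abs(P[...,0]-x)<1)&(P[...,1]>-60)&(P[...,1]<75);o=np.argsort(P[m][:,1])
    print([(float(a),int(h),int(b)) for a,h,b in zip(P[m][o,1],hs[m][o,1],hs[m][o,2])][::2])
```

```text
570.0 sf 9 stop False rad  -1.0 tan   8.1 z 16.4 ang  208.8 t 45.34
end 45.34 [ 0.5882 -0.0493  0.1733] [-8.4  0.2 17.4] 0.0196 61.3 [ 0.36  0.54 -0.5   1.85  0.33  0.82 -1.91]
open 45.99 [ 0.5896 -0.0493  0.1723] [-0.3  0.2  0.1] 0.0503 0.0 [ 0.36  0.54 -0.5   1.85  0.33  0.82 -1.91]
up 47.01 [ 0.5891 -0.0494  0.269 ] [-0.7  0.7 -0.4] 0.0502 0.0 [ 0.4   0.42 -0.55  1.78  0.25  1.   -1.84]
[(-59.1, 5, 93), (-58.0, 0, 65), (-56.9, 3, 74), (-55.9, 22, 80), (-54.8, 4, 71), (-53.7, 8, 124), (-52.6, 4, 199), (-51.5, 0, 216), (-50.4, 2, 214), (-49.4, 1, 213), (-48.3, 1, 214), (-47.2, 5, 214), (-46.1, 7, 211), (-45.0, 7, 209), (-43.9, 7, 211), (-41.7, 6, 211), (-39.5, 5, 94), (-37.3, 3, 85), (-35.1, 3, 83), (-32.8, 10, 79), (-30.6, 8, 65), (-28.4, 8, 216), (-26.1, 11, 211), (-23.9, 5, 202), (-22.7, 8, 199), (-21.5, 8, 204), (-20.4, 10, 173), (-19.3, 6, 90), (-18.1, 3, 89), (-17.0, 3, 92), (-15.8, 3, 92), (-14.7, 8, 90), (-13.5, 8, 94), (-12.4, 5, 94), (-11.2, 6, 90), (-10.1, 3, 90), (-8.9, 6, 89), (-7.7, 3, 88), (-6.6, 3, 87), (-5.4, 3, 89), (-4.2, 3, 87), (-3.1, 8, 90), (-1.9, 0, 86), (-0.
[... 1582 characters left out ...]
, 95), (9.8, 3, 94), (11.0, 11, 95), (12.3, 3, 96), (13.5, 8, 96), (14.7, 5, 94), (15.9, 3, 92), (17.1, 5, 95), (18.4, 8, 96), (19.6, 5, 95), (20.8, 3, 95), (22.1, 5, 96), (23.3, 5, 93), (24.6, 5, 94), (25.8, 5, 97), (27.1, 5, 97), (28.3, 11, 94), (29.6, 3, 95), (30.8, 11, 95), (32.1, 3, 96), (33.4, 11, 94), (34.7, 8, 96), (35.9, 3, 97), (38.5, 11, 69), (41.1, 93, 71), (43.7, 86, 74), (46.3, 88, 78), (47.8, 91, 73), (49.1, 79, 68), (50.4, 152, 189), (51.7, 156, 206), (53.1, 157, 210), (54.4, 159, 212), (55.8, 155, 214), (57.1, 162, 212), (58.5, 160, 209), (59.9, 159, 210), (61.2, 158, 205), (62.6, 162, 206), (64.0, 156, 194), (65.4, 30, 128), (66.8, 10, 154), (69.5, 7, 153), (72.4, 10, 152)]
```

Run:
```python
from cell import env,job
env.dwell(.3);print(job.job_done())
```

```text
the job is handed in; nothing more can be done
None
```

The small dark housing is clamped flange-down against the packing: jaw gap measures about 70 mm and crank force rose about 3 N above free running (estimated 40–55 N at the jaw). The crank is released, the arm is clear of everything, I did not re-image the jar, screwdriver and spacer ring at the end, and the job was handed in at about 47 s.

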